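# Shoot the safety bolt of a glazing board

### The arm

A 6-joint arm with a two-finger parallel gripper is mounted at the origin on a cart in front of the work surface, level with it; the furniture and walls round the work are solid. World frame = base frame: x ahead of the robot, y to its left, z up, the work surface at z = 0. Lengths are in m, angles in degrees, forces in N, time in s.
With the tool pointing down it reaches from about 0.375 to 0.9 m from the base axis. Payload 3.1 kg.
Tool frame: the origin (TCP) lies where the fingers leave the gripper's body, on its centre line; the fingertips stand bot.tips_ahead ahead of it and the grasp point (between the pads) lies 51 mm ahead of it (bot.tips_ahead is the distance from the TCP to the fingertips, in m); z points along the fingers, x is the direction in which the jaws open and shut, and the axes are right-handed (so a half turn about z gives the same grasp; the last joint's range is limited). The gripper opens to 87 mm and grips with 3 to 60 N. Pads are 19 mm wide; open, the fingers measure 117 mm over their backs; the gripper's body (75 mm by 190 mm) begins 51 mm behind the grasp point.
Start: joints at [-78.123, 30.224, 82.088, -0, 67.689, -10.227], TCP at [0.235, -0.579, 0.292] pointing down, gripper open.
Joint ranges: [-176.69, 176.69], [-43.24, 126.21], [12.49, 139.97], [-82, 262], [0, 151.66], [-163.58, 163.58]. Speed limits (degrees/s): [159.86, 159.86, 180, 180, 180, 180].

### API

Orientations are given as a 3x3 rotation matrix whose columns are the frame's x, y, z axes.
In Python, from rig import bot, vision, nets gives the robot as it stands.
- The arm moves only by the tool play_rows, never from a script. Its argument "series" is a list of rows, each an object of numbers: "tx", "ty", "tz": the shift along the world's x, y, z as a fraction of full scale; "turn": the turn about the world's z as a fraction of full scale. A call has 1 to 10 rows; each row shifts and turns the commanded pose from where the row before left it; what a row does not reach is not made up. Full scale, the value 1, is 0.8 m for a shift and 60 degrees for a turn. A row lasts 1/10 s, in which the tool goes at most 50 mm and 8.59 degrees, less where a joint would pass 70% of its speed; a pose out of reach is approached as far as the arm can. A call with a number of a shift or a turn outside -1 to 1 is refused whole. A call with a gripper value outside its range is refused whole. "gripper" is the opening, from 0 (shut) to 1 (fully open), set as the call begins (left out, the last holds). The fingers move at their own pace and stop on an object; the grip force is fixed at half the most. Time passes only in rows, so rows that do not move let the fingers close. It gives the time, the measured TCP pose, the force and the opening at its end, in the units of the state.
- bot.read_state(): the state, without advancing time (a new reading comes with each control period).
- vision.capture(name): name is "scene" or "top"; returns a dict with "pixels" (400x640x3 uint8, blue, green, red), "fx", "fy", "cx", "cy" (pixels), "extrinsics" (4x4, takes a point from camera to world coordinates). Camera axes: x right, y down, z forward; pixel columns grow to the right and rows downward; lengths in m; the calibration is good to about 2 mm. A picture is of the moment at which its call begins. There is no depth.
- bot.hand_in(): hands the job in, once; it reports no verdict.
Trained networks look in a picture, given as the dict that the camera call returned (one of the last four; its "shot" number tells which), for a name from the list of things; names that differ only in an ending like _2 or _b are one class to them, and where a whole thing is asked for, a point or a joint stands for the part that bears it (a point fixed in the world has none). Each returns a list of dicts, best first, with "confidence" (0 to 1); they miss things now and then, are a little off and sometimes report something else, mostly with a low value. They report only what shows in the picture. A call takes as long as a camera call.
- nets.look_for(picture, query): "at" ([column, row] as shares, 0 to 1, of the picture: columns of its width, rows of its height, amid what is visible of it).
- nets.masks_of(picture, query): "region" (400x640 bool, what is visible of it) and "at" ([column, row] as shares, 0 to 1, of the picture: columns of its width, rows of its height, amid what is visible of it).
The state is a dict: "time_s": time; "joint_positions": joint angles; "qvel": joint speeds; "tau": joint torques, N m; "position": TCP position; "tcp_rot": TCP orientation; "force": force on the tool from outside, world axes, zero at the start; "moment": the same for the moment, N m; "opening": opening from 0.0 (shut) to 1.0 (fully open).
Only numpy, scipy, OpenCV 4.12 (cv2) and the standard library are available. Lean on these libraries where they do the work, as an engineer would, in place of code of your own. Each camera call takes 0.05 s, during which the arm holds its last target.

### The job

Lock the swing fence of the glazing board: press the long yellow spring catch down with one fingertip and keep it down while the other fingertip pushes the red tab, until the bolt is fully home in the keeper at the fence's end. Then let go, so that the catch springs up again and locks the bolt there. Grasp and lift nothing, and leave the loose things (wooden block, eraser, jar) where they are.

Things in the scene. Friction and masses are not known exactly. Their poses are not given: they have to be found in the camera images.
- glazing_board: Plywood board 260 x 360 mm (its x, y), top 24 mm above the bench, fixed; origin under its centre at bench height. Carries battens, a small leaded panel, a pale swing fence with a steel keeper (25 mm above the board's top) at its free end. In the -x, -y quarter: the bolt with its red tab and, on the bolt's -x side, the yellow catch. The bolt slides along the board's +y into the keeper.
- tab_top (a point): Middle of the top edge of the red tab standing on the bolt, 67 mm above the board's top; moves with the bolt; axes as the board's. Tab: 46 mm wide (x), 7 mm thick (y), 44 mm tall below this point. Push its -y face. Bolt and guides beside and behind it stand at most 22 mm above the board's top. In x its middle is 58 mm from the catch's middle, with an 18 mm gap between them.
- catch_top (a point): Middle of the top face of the yellow spring catch bar; moves down with it; axes as the board's. The bar is 34 mm (x) by 110 mm (y), flat on top, 8 mm thick; released, its top is 42 mm above the board's top. It moves straight down only, however off-centre it is pressed, and a fingertip may glide along it.
- bolt (a joint): Bolt travel along the board's +y, m: 0 drawn back, 0.040 fully home (end stop). Starts between 0 and 0.010. About 1.5 N friction; stays where left. Catch up: free only from 0 to 0.012, then lugs meet the catch's tooth. Catch held down: slides all the way. Let go on the way, it locks short of home (0.023 to 0.026). From 0.037 on, the catch can spring up and locks it home.
- catch (a joint): Downward travel of the yellow catch, m: 0 up (sprung), 0.010 fully down (end stop). The spring needs about 2 N to start and 5 N fully down. The bolt is freed when the catch is more than 0.005 down.
- setting_block: Loose wooden block, 32 x 60 x 22 mm, lying on the board on the +x side of the bolt; origin at the centre of its underside. To be left alone.
- eraser: Loose white eraser with a blue sleeve, 19 x 42 x 12 mm, lying on the board's -x edge on the +y side; origin at the centre of its underside. To be left alone.
- flux_jar: Loose dark jar with a black cap, 54 mm across, 74 mm tall, on the bench to the left of the board; origin at the centre of its underside. To be left alone.

How it is judged (in metres and radians):
On the way, in this order (a step that is already met when the one before it is completed fails the run):
1. the catch is pressed down before the bolt passes it (value of joint catch above 0.005 m and value of joint bolt below 0.02 m), for 0.1 s.
2. the bolt is home with the catch still held down (value of joint catch above 0.0055 m and value of joint bolt above 0.0365 m), for 0.05 s.
At the end, for the whole second after the job is handed in: The bolt is home (joint bolt above 0.036), the catch has sprung up again (joint catch below 0.002), and each loose thing is within 15 mm of its start (value of joint bolt above 0.036 m and value of joint catch below 0.002 m and distance of each of setting_block, eraser, flux_jar from where it was at the start of the episode below 0.015 m); the robot touches nothing.
It fails at once if the catch is let up while the bolt is still on its way (value of joint bolt between 0.018 and 0.035 m and value of joint catch below 0.0035 m).
It fails at once if a loose thing is pushed away or lifted (over 15 mm) (distance of any of setting_block, eraser, flux_jar from where it was at the start of the episode above 0.015 m).
It also fails if it takes over 38 s, if anything falls off the work surface, if the arm or the gripper's body presses on something with over 40 N, if the wrist force passes 120 N, or if a joint passes its speed limit or range.

## Working session

There is one attempt and no reset: what is moved stays moved. The work goes in short steps, Python scripts to look and compute and a tool call to move; the robot and the scene stay as the last step left them, time stands still between calls to the robot, and variables do not carry over. Pictures are saved under pics/ and viewed, and the job is handed in when it is done.

Besides the shell and the picture viewer there is one more tool, called after ">>>" by a JSON object that holds its "op" and its "data". play_rows: Moves the arm, as the interface text tells. Shift numbers are shares of 0.8 m and turn numbers shares of 60 degrees, none past 1 either way. Its arguments: {"type":"object","properties":{"series":{"type":"array"},"gripper":{"type":"number"}},"required":["series"]}

```bash
mkdir -p pics; ls
python3 - <<'E'
from rig import bot, vision, nets
import cv2,numpy as np
print(bot.tips_ahead); s=bot.read_state(); print({k:np.round(v,3).tolist() for k,v in s.items()})
for n in ("scene","top"):
    p=vision.capture(n); cv2.imwrite(f"pics/{n}0.png",p["pixels"])
    print(n,p["fx"],p["fy"],p["cx"],p["cy"],np.round(p["extrinsics"],4).tolist())
    for q in ("glazing_board","tab_top","catch_top","setting_block","eraser","flux_jar"):
        r=nets.look_for(p,q); print(q,[(round(d["confidence"],2),round(d["at"][0]*640,1),round(d["at"][1]*400,1)) for d in r[:3]])
E
```

```text
pics
0.0697
{'time_s': 0.0, 'joint_positions': [-78.122, 30.279, 82.155, 0.001, 67.689, -10.227], 'qvel': [-0.049, 0.069, -0.009, 0.101, 0.073, -0.046], 'tau': [0.001, -44.004, -17.659, 0.063, 0.058, -0.0], 'position': [0.235, -0.578, 0.291], 'tcp_rot': [[0.376, -0.926, -0.0], [-0.926, -0.376, 0.002], [-0.002, -0.0, -1.0]], 'force': [0.501, 0.131, 0.61], 'moment': [0.026, 0.02, 0.033], 'opening': 0.996}
scene 501.99832393740064 501.99832393740064 322.0389338598395 195.0364327736027 [[-0.8125, -0.3038, 0.4975, 0.0734], [-0.5829, 0.4133, -0.6996, 1.076], [0.007, -0.8584, -0.5129, 0.6346], [0.0, 0.0, 0.0, 1.0]]
glazing_board [(0.61, 337.7, 204.6)]
tab_top [(0.62, 377.2, 173.3)]
catch_top [(0.73, 389.7, 177.5)]
setting_block [(0.57, 353.8, 169.4)]
eraser [(0.7, 365.2, 221.0)]
flux_jar [(0.96, 334.1, 307.7)]
top 388.78009726110463 388.78009726110463 314.3186248227364 197.819165458023 [[0.0206, -0.9883, 0.1513, 0.4754], [-0.9996, -0.0177, 0.0203, 0.3123], [-0.0174, -0.1516, -0.9883, 0.9607], [0.0, 0.0, 0.0, 1.0]]
glazing_board [(0.67, 354.7, 201.5)]
tab_top [(0.92, 400.6, 212.9)]
catch_top [(0.62, 402.5, 229.9)]
setting_block [(0.84, 406.8, 178.7)]
eraser [(0.66, 332.7, 238.4)]
flux_jar [(0.77, 221.1, 275.8)]
```

Run:
```python
import cv2
a=cv2.imread("pics/top0.png")[100:300,240:500];cv2.imwrite("pics/t1.png",cv2.resize(a,None,fx=3,fy=3,interpolation=2))
a=cv2.imread("pics/scene0.png")[90:290,240:500];cv2.imwrite("pics/s1.png",cv2.resize(a,None,fx=3,fy=3,interpolation=2))
```

```text
(no output)
```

View pics/t1.png

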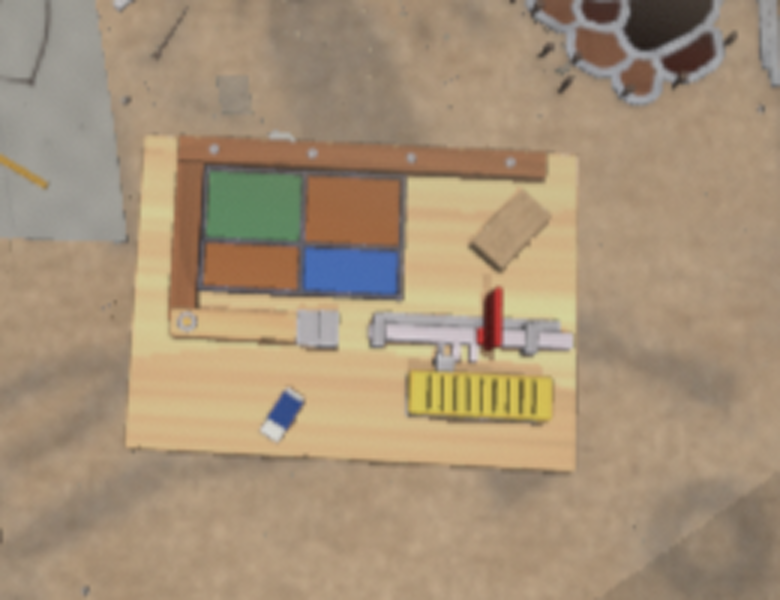

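View pics/s1.png

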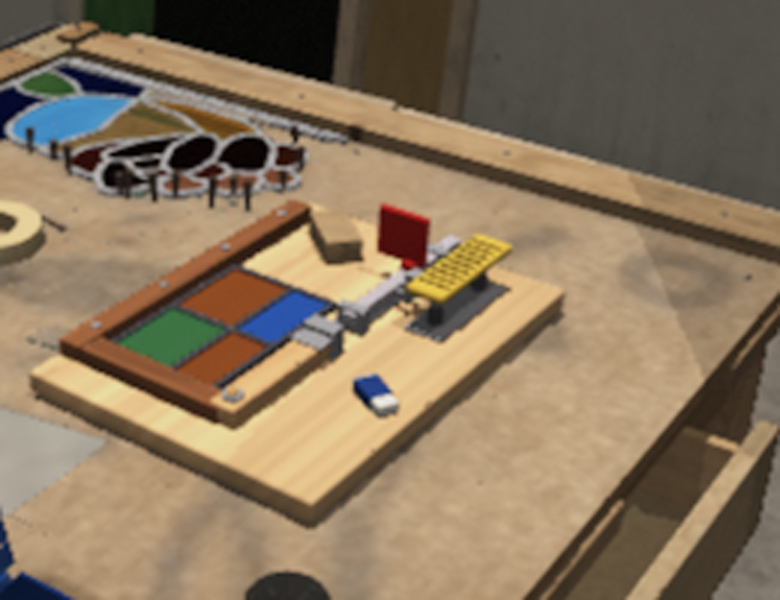

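The top view shows the board nearly aligned with the world axes, with board +y pointing left in the image. The catch is at about crop (480,395) and the tab at (490,320). Next I'll measure the poses.

```bash
cat > h.py <<'E'
import numpy as np, cv2
from rig import bot, vision, nets
def bp(p,u,z):
    E=np.array(p["extrinsics"]);d=E[:3,:3]@np.array([(u[0]-p["cx"])/p["fx"],(u[1]-p["cy"])/p["fy"],1.]);o=E[:3,3]
    return o+d*(z-o[2])/d[2]
def proj(p,X):
    E=np.array(p["extrinsics"]);c=E[:3,:3].T@(np.array(X)-E[:3,3]);return np.array([p["cx"]+p["fx"]*c[0]/c[2],p["cy"]+p["fy"]*c[1]/c[2]])
E
python3 - <<'E'
from h import *
for n in("top","scene"):
    p=vision.capture(n)
    if n=="top":
        for c in [(145,135),(578,153),(574,470),(127,447)]:
            print("corner",bp(p,(240+c[0]/3,100+c[1]/3),.024).round(4))
    hsv=cv2.cvtColor(p["pixels"],cv2.COLOR_BGR2HSV)
    for q,z in(("catch_top",.066),("tab_top",.091)):
        m=nets.masks_of(p,q)
        if not m: print(q,"none");continue
        r=m[0]["region"].astype(np.uint8);pts=cv2.findNonZero(r)
        b=cv2.minAreaRect(pts);bx=cv2.boxPoints(b);print(n,q,m[0]["confidence"],r.sum(),bx.round(1).tolist(),[bp(p,u,z)[:2].round(4).tolist() for u in bx],bp(p,b[0],z).round(4))
    # colour masks
    H,S,V=cv2.split(hsv)
    red=(((H<6)|(H>174))&(S>170)&(V>80)).astype(np.uint8); yel=((H>20)&(H<33)&(S>170)).astype(np.uint8)
    for nm,mk,z in(("red",red,.091),("yel",yel,.066)):
        k,l,st,ce=cv2.connectedComponentsWithStats(mk)
        for i in range(1,k):
            if st[i,4]>60:
                b=cv2.minAreaRect(cv2.findNonZero((l==i).astype(np.uint8)));bx=cv2.boxPoints(b)
                print(n,nm,st[i].tolist(),bx.round(1).tolist(),[bp(p,u,z)[:2].round(4).tolist() for u in bx],bp(p,b[0],z).round(4))
E
```

```text
corner [0.7508 0.399  0.024 ]
corner [0.741  0.0416 0.024 ]
corner [0.4827 0.0513 0.024 ]
corner [0.4935 0.4055 0.024 ]
top catch_top 0.92 731 [[375.20001220703125, 236.89999389648438], [376.8999938964844, 216.10000610351562], [424.3999938964844, 219.89999389648438], [422.70001220703125, 240.60000610351562]] [[0.5245, 0.1895], [0.5723, 0.1856], [0.5657, 0.0768], [0.5182, 0.0816]] [0.5451 0.1333 0.066 ]
top tab_top 0.75 453 [[366.8999938964844, 199.8000030517578], [428.0, 193.5], [430.20001220703125, 214.8000030517578], [369.1000061035156, 221.10000610351562]] [[0.6061, 0.2113], [0.6229, 0.0739], [0.5748, 0.0702], [0.5581, 0.2064]] [0.5904 0.1404 0.091 ]
top red [52, 62, 20, 20, 305] [[52.0, 62.0], [71.0, 62.0], [71.0, 81.0], [52.0, 81.0]] [[0.9299, 0.9724], [0.9304, 0.9258], [0.8817, 0.9201], [0.8812, 0.9663]] [0.9057 0.9461 0.091 ]
top red [179, 153, 21, 29, 78] [[177.6999969482422, 180.1999969482422], [196.5, 151.39999389648438], [199.5, 153.3000030517578], [180.60000610351562, 182.10000610351562]] [[0.6439, 0.6443], [0.7125, 0.6055], [0.7081, 0.5983], [0.6395, 0.6372]] [0.6758 0.6
[... 904 characters left out ...]
214.6999969482422, 289.20001220703125], [210.1999969482422, 294.1000061035156]] [[0.6393, 0.6738], [0.6432, 0.6606], [0.5679, 0.6757], [0.5651, 0.688]] [0.6028 0.6747 0.091 ]
scene red [174, 273, 18, 38, 210] [[169.8000030517578, 275.29998779296875], [178.0, 272.29998779296875], [191.5, 308.29998779296875], [183.3000030517578, 311.3999938964844]] [[0.6529, 0.6955], [0.6481, 0.6822], [0.5647, 0.7271], [0.5697, 0.7389]] [0.6069 0.7119 0.091 ]
scene yel [376, 169, 34, 22, 276] [[375.5, 185.3000030517578], [403.70001220703125, 164.6999969482422], [410.0, 173.3000030517578], [381.79998779296875, 194.0]] [[0.5516, 0.193], [0.5478, 0.0631], [0.5146, 0.0941], [0.5206, 0.2181]] [0.5335 0.1446 0.066 ]
```

Run:
```python
import cv2
a=cv2.imread("pics/top0.png")[185:250,360:440];cv2.imwrite("pics/t2.png",cv2.resize(a,None,fx=9,fy=9,interpolation=cv2.INTER_NEAREST))
a=cv2.imread("pics/scene0.png")[150:200,340:420];cv2.imwrite("pics/s2.png",cv2.resize(a,None,fx=9,fy=9,interpolation=cv2.INTER_NEAREST))
```

```text
(no output)
```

View pics/t2.png

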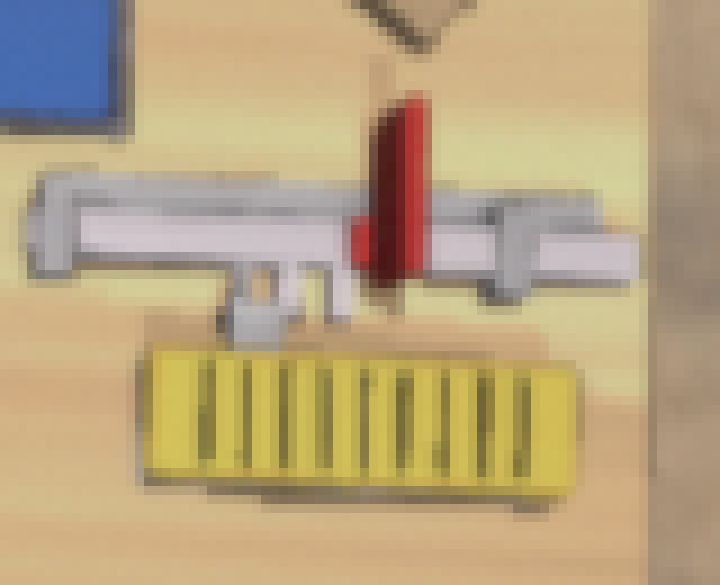

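View pics/s2.png

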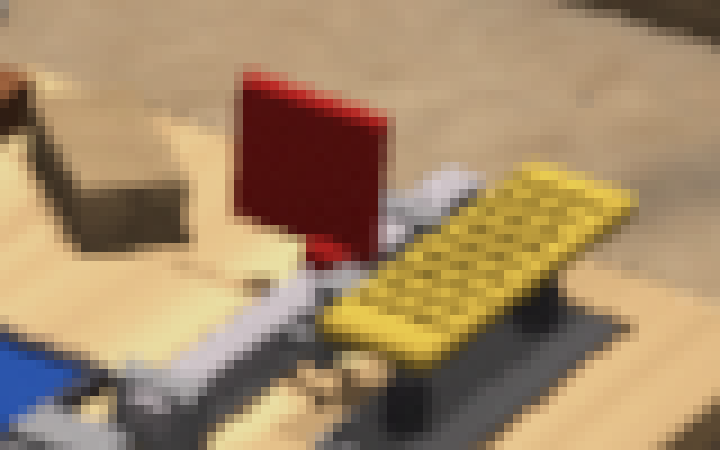

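Run:
```python
from h import *
p=vision.capture("top")
f=lambda c,z:bp(p,(360+c[0]/9-.5,185+c[1]/9-.5),z)
C=[f(c,.066) for c in [(150,345),(580,368),(577,495),(143,475)]];print(np.round(C,4),np.mean(C,0).round(4))
T=[f(c,.091) for c in [(418,93),(415,277)]];print(np.round(T,4),np.mean(T,0).round(4))
s=vision.capture("scene")
a=np.deg2rad(-1.7);bx=np.array([np.cos(a),np.sin(a),0]);by=np.array([-bx[1],bx[0],0])
t=np.mean(T,0);c=np.mean(C,0)
print("tab rel",(t-c)@bx,(t-c)@by)
for X in (t-.023*bx,t+.023*bx): print((proj(s,X)-[340,150]+.5)*9)
for i in(-1,1):
  for j in(-1,1): print((proj(s,c+i*.017*bx+j*.055*by)-[340,150]+.5)*9)
```

```text
[[0.5567 0.1872 0.066 ]
 [0.5529 0.0781 0.066 ]
 [0.5207 0.0795 0.066 ]
 [0.5236 0.1891 0.066 ]] [0.5385 0.1335 0.066 ]
[[0.6191 0.1235 0.091 ]
 [0.5727 0.1249 0.091 ]] [0.5959 0.1242 0.091 ]
tab rel 0.05761403174754526 -0.007556696738948222
[391.29117926 113.62446213]
[244.75850861  65.44858721]
[642.63462861 187.53393303]
[430.19954782 349.57776595]
[531.81338002 151.22403942]
[315.38819111 308.42369493]
```

>>> {"op": "play_rows", "data": {"gripper": 0.49, "series": [{"tx": 0.0259,"ty": 0.053,"tz": 0,"turn": 0.069},{"tx": 0.0259,"ty": 0.053,"tz": 0,"turn": 0.069},{"tx": 0.0259,"ty": 0.053,"tz": 0,"turn": 0.069},{"tx": 0.0259,"ty": 0.053,"tz": 0,"turn": 0.069},{"tx": 0.0259,"ty": 0.053,"tz": 0,"turn": 0.069},{"tx": 0.0259,"ty": 0.053,"tz": 0,"turn": 0.069},{"tx": 0.0259,"ty": 0.053,"tz": 0,"turn": 0.069},{"tx": 0.0259,"ty": 0.053,"tz": 0,"turn": 0.069}]}}

```text
time_s: 1.9
position: [0.4016, -0.2382, 0.2926]
tcp_rot: [[0.823, -0.568, 0.001], [-0.568, -0.823, -0.001], [0.001, 0.0, -1.0]]
force: [-0.0, 0.2, -0.3]
opening: 0.497
```

>>> {"op": "play_rows", "data": {"series": [{"tx": 0.0259,"ty": 0.053,"tz": 0,"turn": 0.069},{"tx": 0.0259,"ty": 0.053,"tz": 0,"turn": 0.069},{"tx": 0.0259,"ty": 0.053,"tz": 0,"turn": 0.069},{"tx": 0.0259,"ty": 0.053,"tz": 0,"turn": 0.069},{"tx": 0.0259,"ty": 0.053,"tz": 0,"turn": 0.069},{"tx": 0.0259,"ty": 0.053,"tz": 0,"turn": 0.069},{"tx": 0.0259,"ty": 0.053,"tz": 0,"turn": 0.069},{"tx": 0.0259,"ty": 0.053,"tz": 0,"turn": 0.069},{"tx": 0},{"tx": 0}]}}

```text
invalid input
```

Run:
```python
from h import *
s=bot.read_state();print(s["time_s"],s["position"],s["tcp_rot"],s["force"],s["opening"])
R=np.array(s["tcp_rot"]);print(np.degrees(np.arctan2(R[1,0],R[0,0])))
```

```text
1.9 [ 0.40160312 -0.23822425  0.2925774 ] [[ 8.22787359e-01 -5.68348762e-01  8.04057029e-04]
 [-5.68348448e-01 -8.22787751e-01 -5.97849823e-04]
 [ 1.00135548e-03  3.49187118e-05 -9.99999498e-01]] [-0.04866243  0.22650707 -0.25575745] 0.4974131830137923
-34.635157999836885
```

>>> {"op": "play_rows", "data": {"series": [{"tx": 0.0259,"ty": 0.053,"tz": 0,"turn": 0.069},{"tx": 0.0259,"ty": 0.053,"tz": 0,"turn": 0.069},{"tx": 0.0259,"ty": 0.053,"tz": 0,"turn": 0.069},{"tx": 0.0259,"ty": 0.053,"tz": 0,"turn": 0.069},{"tx": 0.0259,"ty": 0.053,"tz": 0,"turn": 0.069},{"tx": 0.0259,"ty": 0.053,"tz": 0,"turn": 0.069},{"tx": 0.0259,"ty": 0.053,"tz": 0,"turn": 0.069},{"tx": 0.0259,"ty": 0.053,"tz": 0,"turn": 0.069},{"tx": 0,"ty": 0,"tz": 0,"turn": 0},{"tx": 0,"ty": 0,"tz": 0,"turn": 0}]}}

```text
time_s: 2.9
position: [0.5666, 0.1004, 0.292]
tcp_rot: [[1.0, -0.027, -0.001], [-0.027, -1.0, -0.001], [-0.001, 0.001, -1.0]]
force: [0.4, 0.1, 0.3]
opening: 0.494
```

>>> {"op": "play_rows", "data": {"series": [{"tx": 0,"ty": 0,"tz": -0.035,"turn": 0},{"tx": 0,"ty": 0,"tz": -0.035,"turn": 0},{"tx": 0,"ty": 0,"tz": -0.035,"turn": 0},{"tx": 0,"ty": 0,"tz": -0.035,"turn": 0},{"tx": 0,"ty": 0,"tz": -0.025,"turn": 0},{"tx": 0,"ty": 0,"tz": -0.0125,"turn": 0},{"tx": 0,"ty": 0,"tz": 0,"turn": 0}]}}

```text
time_s: 3.6
position: [0.5657, 0.0981, 0.1492]
tcp_rot: [[1.0, -0.031, -0.003], [-0.031, -1.0, -0.0], [-0.003, 0.0, -1.0]]
force: [0.2, -0.1, 0.6]
opening: 0.492
```

Run:
```python
from h import *
s=vision.capture("scene");cv2.imwrite("pics/s3.png",cv2.resize(s["pixels"][100:220,310:450],None,fx=5,fy=5,interpolation=cv2.INTER_NEAREST))
s=vision.capture("top");cv2.imwrite("pics/t3.png",cv2.resize(s["pixels"][165:275,340:480],None,fx=5,fy=5,interpolation=cv2.INTER_NEAREST))
print(bot.read_state()["position"],bot.read_state()["force"])
```

```text
[0.56711461 0.09862336 0.15096434] [-0.59159122  0.02337354  0.23304395]
```

View pics/s3.png

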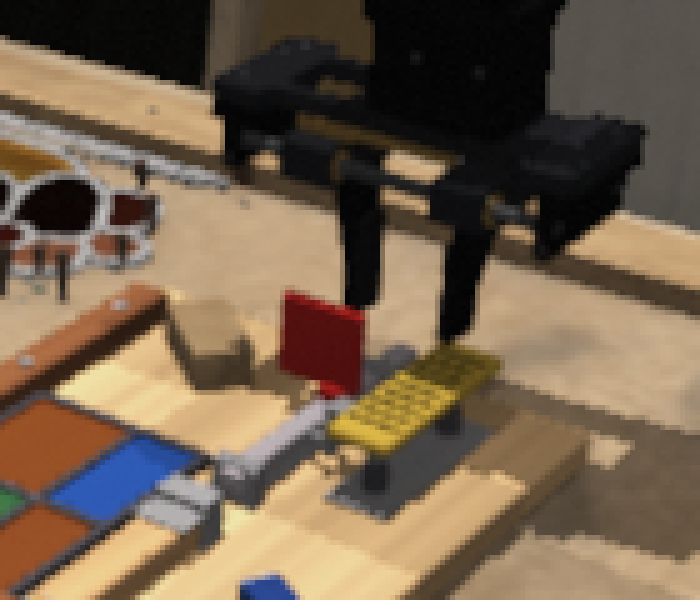

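View pics/t3.png

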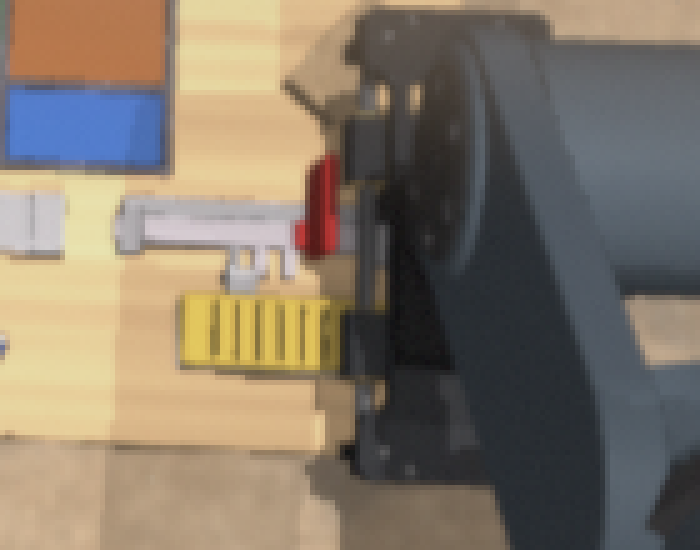

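>>> {"op": "play_rows", "data": {"series": [{"tx": 0,"ty": 0,"tz": -0.01,"turn": 0},{"tx": 0,"ty": 0,"tz": -0.008,"turn": 0},{"tx": 0,"ty": 0,"tz": -0.005,"turn": 0},{"tx": 0,"ty": 0,"tz": 0,"turn": 0}]}}

```text
time_s: 4.1
position: [0.5673, 0.0993, 0.1319]
tcp_rot: [[1.0, -0.029, 0.001], [-0.029, -1.0, -0.0], [0.001, 0.0, -1.0]]
force: [1.0, -1.8, 4.1]
opening: 0.491
```

>>> {"op": "play_rows", "data": {"series": [{"tx": 0,"ty": 0,"tz": -0.004,"turn": 0},{"tx": 0,"ty": 0,"tz": -0.003,"turn": 0},{"tx": 0,"ty": 0,"tz": 0,"turn": 0}]}}

```text
time_s: 4.4
position: [0.5673, 0.0993, 0.1264]
tcp_rot: [[1.0, -0.029, 0.001], [-0.029, -1.0, -0.0], [0.001, 0.0, -1.0]]
force: [0.8, -0.7, 4.6]
opening: 0.493
```

>>> {"op": "play_rows", "data": {"series": [{"tx": 0,"ty": 0,"tz": -0.001,"turn": 0},{"tx": 0,"ty": 0,"tz": 0,"turn": 0},{"tx": 0,"ty": 0,"tz": 0,"turn": 0}]}}

```text
time_s: 4.7
position: [0.5672, 0.0993, 0.126]
tcp_rot: [[1.0, -0.029, 0.001], [-0.029, -1.0, -0.0], [0.001, 0.0, -1.0]]
force: [0.7, -1.6, 7.4]
opening: 0.487
```

Run:
```python
from h import *
s=vision.capture("scene");cv2.imwrite("pics/s4.png",cv2.resize(s["pixels"][100:220,310:450],None,fx=5,fy=5,interpolation=cv2.INTER_NEAREST))
print(bot.read_state()["position"],bot.read_state()["force"])
```

```text
[0.56725347 0.09929973 0.1260601 ] [ 0.95667995 -0.6741752   6.22728255]
```

View pics/s4.png

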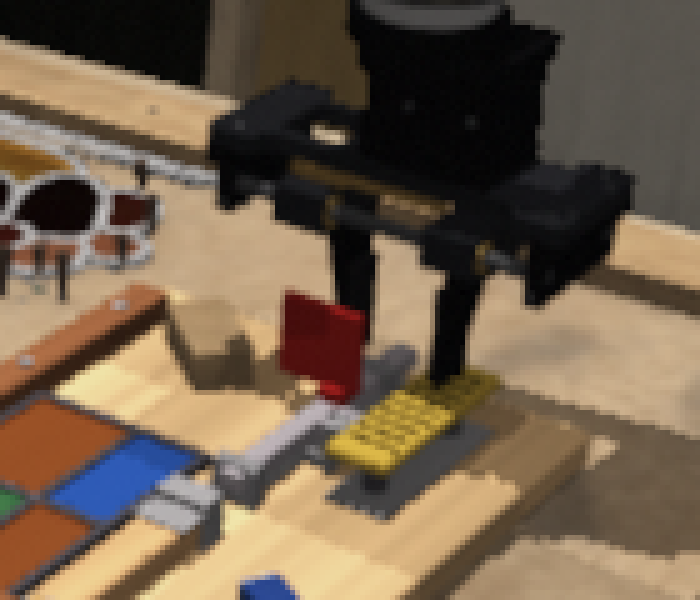

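>>> {"op": "play_rows", "data": {"series": [{"tx": 0.0001,"ty": 0.005,"tz": 0,"turn": 0},{"tx": 0.0002,"ty": 0.005,"tz": 0,"turn": 0},{"tx": 0.0001,"ty": 0.005,"tz": 0,"turn": 0},{"tx": 0.0002,"ty": 0.005,"tz": 0,"turn": 0},{"tx": 0.0001,"ty": 0.005,"tz": 0,"turn": 0},{"tx": 0.0002,"ty": 0.005,"tz": 0,"turn": 0}]}}

```text
time_s: 5.35
position: [0.5678, 0.1219, 0.1261]
tcp_rot: [[1.0, -0.027, 0.0], [-0.027, -1.0, -0.003], [0.001, 0.003, -1.0]]
force: [0.1, -6.6, 7.1]
opening: 0.491
```

>>> {"op": "play_rows", "data": {"series": [{"tx": 0.0001,"ty": 0.004,"tz": 0,"turn": 0},{"tx": 0.0001,"ty": 0.004,"tz": 0,"turn": 0},{"tx": 0.0001,"ty": 0.004,"tz": 0,"turn": 0}]}}

```text
time_s: 5.65
position: [0.5681, 0.1315, 0.1261]
tcp_rot: [[1.0, -0.027, 0.001], [-0.027, -1.0, -0.003], [0.001, 0.003, -1.0]]
force: [-0.6, -6.3, 6.8]
opening: 0.487
```

Run:
```python
from h import *
s=vision.capture("scene");cv2.imwrite("pics/s5.png",cv2.resize(s["pixels"][100:220,310:450],None,fx=5,fy=5,interpolation=cv2.INTER_NEAREST))
print(bot.read_state()["position"],bot.read_state()["force"])
```

```text
[0.56807239 0.13192537 0.12609462] [ 0.07442712 -6.92798531  6.7908633 ]
```

View pics/s5.png

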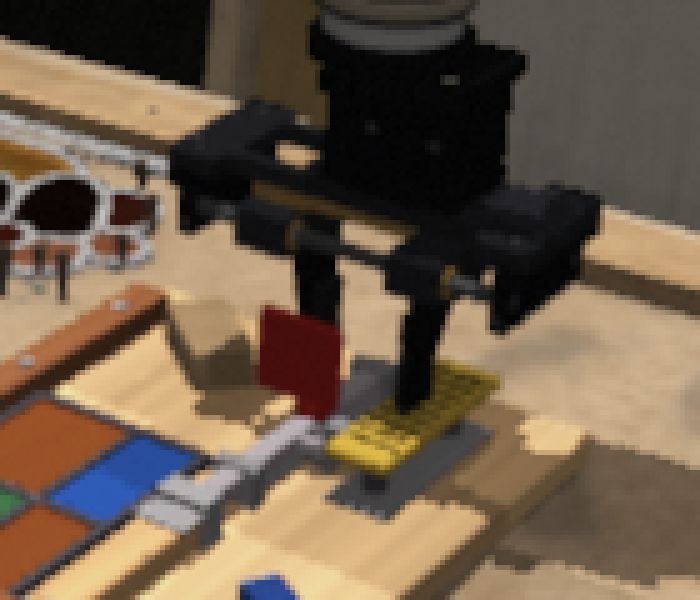

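The bolt is advancing and the catch is still down. I'll keep pushing until the end stop shows in the force.

>>> {"op": "play_rows", "data": {"series": [{"tx": 0.0001,"ty": 0.004,"tz": 0,"turn": 0},{"tx": 0.0001,"ty": 0.004,"tz": 0,"turn": 0},{"tx": 0.0001,"ty": 0.003,"tz": 0,"turn": 0}]}}

```text
time_s: 6.0
position: [0.5683, 0.1404, 0.1261]
tcp_rot: [[1.0, -0.027, 0.001], [-0.027, -1.0, -0.003], [0.001, 0.003, -1.0]]
force: [-0.0, -6.1, 6.9]
opening: 0.49
```

>>> {"op": "play_rows", "data": {"series": [{"tx": 0.0001,"ty": 0.003,"tz": 0,"turn": 0},{"tx": 0.0001,"ty": 0.003,"tz": 0,"turn": 0}]}}

```text
time_s: 6.2
position: [0.5685, 0.1451, 0.1261]
tcp_rot: [[1.0, -0.028, 0.001], [-0.028, -1.0, -0.003], [0.001, 0.003, -1.0]]
force: [-0.1, -6.7, 6.9]
opening: 0.491
```

>>> {"op": "play_rows", "data": {"series": [{"tx": 0.0001,"ty": 0.003,"tz": 0,"turn": 0},{"tx": 0,"ty": 0.002,"tz": 0,"turn": 0}]}}

```text
time_s: 6.4
position: [0.5686, 0.1467, 0.1262]
tcp_rot: [[1.0, -0.027, -0.0], [-0.027, -1.0, -0.007], [0.0, 0.007, -1.0]]
force: [0.1, -20.0, 8.3]
opening: 0.491
```

Run:
```python
from h import *
s=vision.capture("scene");cv2.imwrite("pics/s6.png",cv2.resize(s["pixels"][100:220,310:450],None,fx=5,fy=5,interpolation=cv2.INTER_NEAREST))
print(bot.read_state()["position"],bot.read_state()["force"])
```

```text
[0.56854228 0.14663597 0.12612696] [ -0.44656688 -16.56319359   8.4374957 ]
```

View pics/s6.png

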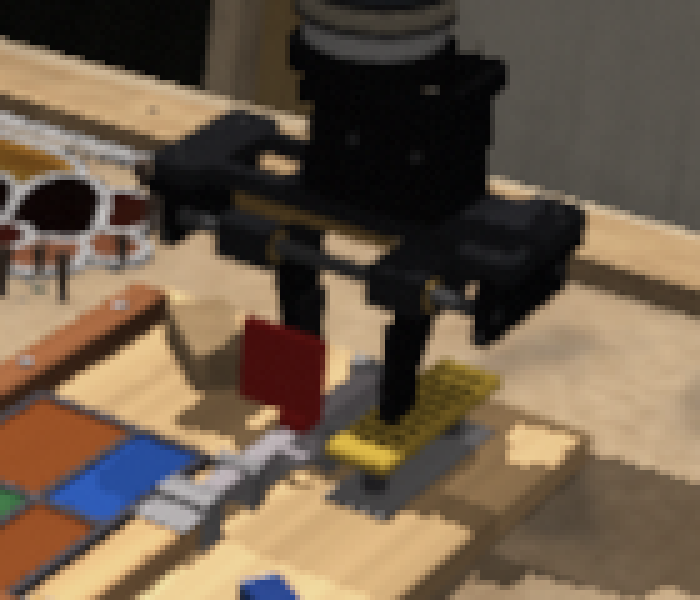

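The force jumped to 20 N, so the bolt is at its end stop and in the keeper. I'll back off the tab a little and lift.

>>> {"op": "play_rows", "data": {"series": [{"tx": 0,"ty": 0,"tz": 0,"turn": 0},{"tx": 0,"ty": -0.004,"tz": 0,"turn": 0},{"tx": 0,"ty": -0.004,"tz": 0,"turn": 0},{"tx": 0,"ty": 0,"tz": 0.008,"turn": 0},{"tx": 0,"ty": 0,"tz": 0.015,"turn": 0},{"tx": 0,"ty": 0,"tz": 0.03,"turn": 0},{"tx": 0,"ty": 0,"tz": 0.05,"turn": 0},{"tx": 0,"ty": 0,"tz": 0.05,"turn": 0}]}}

```text
time_s: 7.25
position: [0.5666, 0.1442, 0.2484]
tcp_rot: [[1.0, -0.028, -0.004], [-0.028, -1.0, -0.001], [-0.004, 0.001, -1.0]]
force: [1.8, -0.8, -0.6]
opening: 0.49
```

>>> {"op": "play_rows", "data": {"series": [{"tx": 0,"ty": -0.06,"tz": 0,"turn": 0},{"tx": 0,"ty": -0.06,"tz": 0,"turn": 0},{"tx": 0,"ty": -0.06,"tz": 0,"turn": 0},{"tx": 0,"ty": -0.06,"tz": 0,"turn": 0},{"tx": 0,"ty": -0.06,"tz": 0,"turn": 0},{"tx": 0,"ty": 0,"tz": 0,"turn": 0},{"tx": 0,"ty": 0,"tz": 0,"turn": 0}]}}

```text
time_s: 7.95
position: [0.5673, -0.0966, 0.2477]
tcp_rot: [[1.0, -0.031, -0.002], [-0.031, -1.0, 0.001], [-0.002, -0.001, -1.0]]
force: [-1.0, 0.5, -0.6]
opening: 0.491
```

Run:
```python
from h import *
s=vision.capture("scene");cv2.imwrite("pics/s7.png",cv2.resize(s["pixels"][130:230,310:450],None,fx=5,fy=5,interpolation=cv2.INTER_NEAREST))
t=vision.capture("top");cv2.imwrite("pics/t7.png",cv2.resize(t["pixels"][165:275,320:460],None,fx=5,fy=5,interpolation=cv2.INTER_NEAREST))
print(bot.read_state()["position"],bot.read_state()["force"])
```

```text
[ 0.56735215 -0.09457023  0.24763212] [ 0.64401793 -0.02230696 -1.23297171]
```

View pics/s7.png

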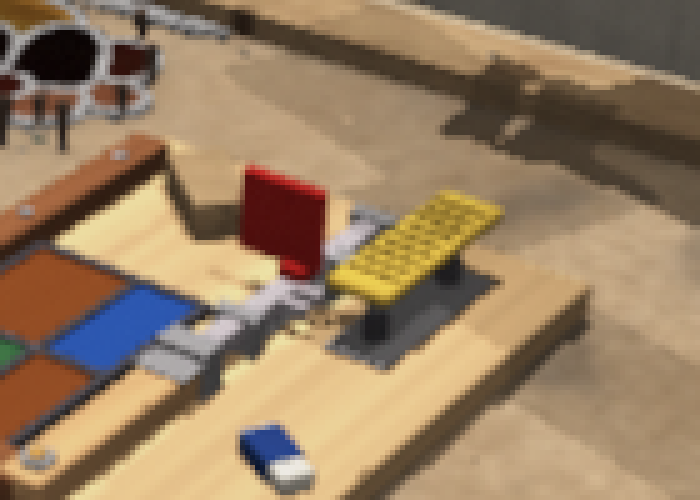

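View pics/t7.png

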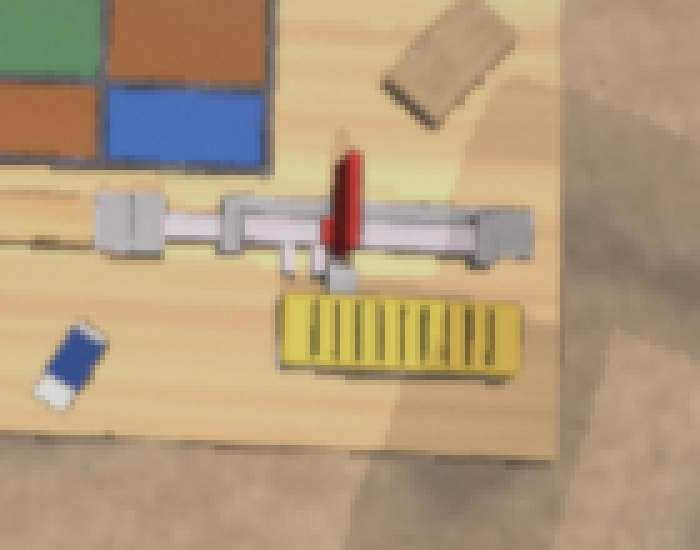

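The tooth now sits behind both lugs, the bolt is in the keeper and the catch is up. The loose things look unmoved.

Run:
```python
from h import *
print(bot.hand_in())
```

```text
the job is handed in; nothing more can be done
None
```

The swing fence looks locked, and I've handed the job in; the hand-in gives no verdict. One finger held the yellow catch down at its stop while the other pushed the red tab. The bolt hit its end stop, with the push force rising from about 7 N to about 20 N. I then backed off the tab and lifted straight up, with about 8 s used of the 38 s allowed.

- **Bolt and catch:** The last pictures show the bolt in the keeper. The catch has sprung up and its tooth sits behind both lugs. The tab moved roughly 35 mm by my pixel estimate. That fits a bolt that started a few millimetres in, but I didn't measure the final bolt position directly.
- **Loose things:** The block and eraser look unmoved. The jar was outside those final crops, and the arm never went near it.
- **Robot:** The arm is clear of everything, with only about 1 N of force noise.
- **Refused move:** One move call came back as "invalid input", apparently because some rows left out keys. Nothing moved, and I sent it again with all keys filled in.

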